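Slide the tube up to the stop of the marking jig

TASK

Take the aluminium tube from its rest on the turntable and lay it in the V-groove of the marking jig, clear of the red stop. Then slide it along the groove until its end has pushed the little brass touch pin fully in and is home against the stop's face; the stop is delicately set, so meet it gently, with no more than a few newtons. Let go and leave the tube lying in the groove, fully home, and leave the things on the turntable where they are.

Things in the scene. Friction and masses are not known exactly. Their poses are not given: they have to be found in the camera images.
- tube: Bright aluminium tube with closed black ends: diameter 20, length 150, about 90 g. Origin at its centre, x along its length; both ends alike. It starts in a rest of two blue V-posts on the turntable (55 either side of the rest's middle, 12 thick, 30 wide), its axis 52 above the board and 6 above the posts' tops. Between the posts the space under and beside it is free.
- turntable: White plastic turntable, a disc of diameter 320, top 30 above the board. Origin on its axis at board level. The tube's rest lies parallel to its x axis, 40 from the centre towards its +y. It turns about its axis if pushed hard sideways (stiff: about 0.25 N m).
- jig: Dark wooden marking jig fixed to the board, 280 long (x) by 50 wide (y), top 20 high, a foot strip 30 by 110, 10 high, under each end. Origin at the centre of its underside. A 90-degree V-groove 8 deep runs its whole length along x. A tube lying in the groove has its axis 26 above the board, 6 above the jig's top. A red stop block is clamped across the groove towards its +x end.
- groove (a point): Point over the middle of the jig's length, on the line where the axis of a tube lying in the groove runs. Its x axis points along the groove towards the stop. The groove is waxed (friction about 0.3).
- bowl: Small green glass bowl on the turntable, diameter 80, height 34, origin under its centre.
- stapler: Chrome stapler on the turntable, 115 by 34, 47 high, origin under its centre, x along it.
- tape: Roll of clear tape lying flat on the turntable, diameter 72, height 19, origin under its centre.
- eraser: Pink eraser block on the turntable, 42 by 20 by 13, origin under its centre.
- pin (a joint): Brass touch pin, diameter 8, in the red stop's face on the tube's axis: 0 = standing 5 mm out, 0.005 = pushed in flush, the tube's end then on the stop's face. Weak spring (0.06 N), weaker than the lying tube's friction. The face is set anew each time, 60 to 100 from the groove's middle towards +x: look or feel for it. The stop is rigid, 24 long, 59 wide, 41 high over the jig's top with its thumbscrew.
There are look-alikes about, which are no part of the job. There is more than one size of the tube; the one meant has the size given above.

How it is judged:
By the outcome, as a careful person would: the job done as asked, in the order asked, and still so for the second after the job is handed in, with the robot touching nothing.
It also fails if it takes over 64 s, if anything falls off the work surface, if the arm or the gripper's body presses on something with over 40 N, if the wrist force passes 120 N, or if a joint passes its speed limit or range.

ROBOT

A 7-joint arm with a two-finger parallel gripper is mounted at the origin on the work surface. World frame = base frame: x ahead of the robot, y to its left, z up, the work surface at z = 0. Lengths are in m, angles in rad, forces in N, time in s.
With the tool pointing down it reaches from about 0.4 to 0.9 m from the base axis. Payload 5.6 kg.
Tool frame: the origin (TCP) lies midway between the tips of the shut fingers; the grasp point (between the pads) lies 19 mm behind it; z points along the fingers, y is the line along which they close (so a half turn about z gives the same grasp; the last joint's range is limited). The gripper opens to 92 mm and grips with 3 to 60 N. Pads are 20 mm wide; open, the fingers measure 128 mm over their backs; the gripper's body (75 mm by 189 mm) begins 69 mm behind the grasp point.
Start: joints at [-1.235, 0.468, -0.012, 1.603, 0.006, 1.071, -0.056], TCP at [0.24, 0.604, 0.215] pointing down, gripper open.
Joint ranges: [-2.53, 2.53], [-0.31, 2.02], [-1.57, 1.55], [0.28, 2.44], [-1.29, 4.43], [0.15, 1.84], [-2.92, 2.92]. Speed limits (rad/s): [2.57, 2.57, 3.14, 3.14, 3.14, 3.14, 3.14].

INTERFACE

Orientations are given as a 3x3 rotation matrix whose columns are the frame's x, y, z axes.
In Python, from station import env, effector, solver, viewer, workorder, search_frame, tip_of gives the robot as it stands. Calls block until the motion is done:
- env.reach(position, orientation): joint-space move of the TCP to a pose.
- env.movel(position, frame=None, rate=0.15): straight line of the TCP; frame=None keeps the orientation; rate is the mean speed in m/s.
- env.goto_joints(angles): joint-space move.
- effector.release() and effector.grasp(squeeze=None): open the fingers fully, or close them until they stop; squeeze is the grip in N (None keeps the last).
- env.pause(seconds).
- solver.inverse_kinematics(position, orientation): joint angles nearest the present ones, or None.
- env.sense(): the state.
- viewer.read_camera(name): name is "side" or "top" or "wrist"; returns (picture, depth): 480x640x3 uint8, red, green, blue; 480x640 float32, m along the optical axis (not along the pixel's ray), 0 where there is no reading.
- viewer.camera_info(name): a dict with "intrinsics" (3x3 intrinsics, pixels), "eye" and "rotation" of the camera in the world; the wrist camera has in their place "T_tool_cam" (4x4, takes a point from camera to tool coordinates, whose origin is the TCP and whose axes are the flange's). Camera axes: x right, y up, looking along -z (the intrinsics and any distortion apply to the point x, -y, -z); pixel columns grow to the right and rows downward; lengths in m; the calibration is good to about 2 mm. A picture is of the moment at which its call begins: read the wrist's pose just before it. camera_info takes no time and is no camera call.
A pose or a line that the arm cannot do raises env.PlanningError and nothing moves.
- workorder.finish_job(): hands the job in; it is judged then, once.
Trained networks look in the newest picture that a camera, given by its name, has taken for a name from the list of things; names that differ only in an ending like _2 or _b are one class to them, and where a whole thing is asked for, a point or a joint stands for the part that bears it (a point fixed in the world has none). Each returns a list of dicts, best first, with "score" (0 to 1); they miss things now and then, are a little off and sometimes report something else, mostly with a low value. They report only what shows in the picture. A call takes as long as a camera call. They do not tell look-alikes from the thing itself.
- search_frame(camera, name): "at" ([x, y, z] in m, in world coordinates, good to about 4 mm: the middle of the surface that is visible of it).
- tip_of(camera, name): "at" ([x, y, z] in m, in world coordinates, good to about 4 mm: a listed point, or the origin of a listed thing).
The state is a dict: "t": time; "joint_positions": joint angles; "joint_velocities": joint speeds; "tau": joint torques, N m; "ee_pos": TCP position; "tcp_rot": TCP orientation; "wrist_force": force on the tool from outside, world axes, zero at the start; "moment": the same for the moment, N m; "gripper_width": finger opening in m; "grasp_force": force on a finger pad.
Only numpy, scipy, OpenCV 4.12 (cv2) and the standard library are available. Lean on these libraries where they do the work, as an engineer would, in place of code of your own. Each camera call takes 0.05 s, during which the arm holds its last target. There are 200 camera calls.

## Working session

There is one attempt and no reset: what is moved stays moved. The work goes in short steps, each a Python script; the robot and the scene stay as the last script left them, time stands still between calls to the robot, and variables do not carry over. Pictures are saved under pics/ and viewed, at most 10 in all, crops included, and the job is handed in when it is done.

```bash
mkdir -p pics; ls; cat > h.py <<'E'
import numpy as np, cv2
from station import env, effector, solver, viewer, workorder, search_frame, tip_of
def shot(n,f=None):
    s=env.sense(); im,d=viewer.read_camera(n)
    if f: cv2.imwrite('pics/'+f,im[:,:,::-1])
    return s,im,d
def cam(n,s=None):
    c=viewer.camera_info(n); K=np.array(c['intrinsics'])
    if n=='wrist':
        T=np.eye(4);T[:3,:3]=s['tcp_rot'];T[:3,3]=s['ee_pos'];T=T@np.array(c['T_tool_cam']);return K,T[:3,:3],T[:3,3],c
    return K,np.array(c['rotation']),np.array(c['eye']),c
def cloud(n,d,s=None):
    K,R,e,c=cam(n,s); v,u=np.mgrid[:480,:640]
    dist=c.get('distortion'); 
    p=np.stack([u,v],-1).reshape(-1,1,2).astype(float)
    q=cv2.undistortPoints(p,K,None if dist is None else np.array(dist)).reshape(480,640,2)
    P=np.stack([q[...,0]*d,-q[...,1]*d,-d],-1)@R.T+e
    P[d<=0]=np.nan
    return P
E
python3 - <<'E'
from h import *
for n in ['top','side']:
    s,im,d=shot(n,n+'1.png')
    c=viewer.camera_info(n); print(n,c)
    for k in ['tube','turntable','jig','bowl','stapler','tape','eraser','pin']:
        print(k,[(np.round(r['at'],3).tolist(),round(r['score'],2)) for r in tip_of(n,k)[:4]],[(np.round(r['at'],3).tolist(),round(r['score'],2)) for r in search_frame(n,k)[:4]] if k in('tube','pin','jig') else '')
    print('groove',[(np.round(r['at'],3).tolist(),round(r['score'],2)) for r in tip_of(n,'groove')])
print(env.sense()['t'],viewer.camera_info('wrist'))
E
```

```text
pics
top {'intrinsics': array([[549.46694191,   0.        , 316.11605968],
       [  0.        , 549.46694191, 233.32509739],
       [  0.        ,   0.        ,   1.        ]]), 'eye': array([ 0.3200945 , -0.12984489,  1.3034233 ]), 'rotation': array([[ 0.01446664,  0.99396371, -0.10875134],
       [-0.99983744,  0.01555051,  0.00912505],
       [ 0.0107611 ,  0.10860165,  0.9940271 ]])}
tube [([0.191, -0.319, 0.016], 0.95), ([0.492, -0.606, 0.018], 0.8), ([0.564, -0.274, 0.053], 0.66)] [([0.191, -0.319, 0.031], 0.88), ([0.488, -0.604, 0.029], 0.83), ([0.564, -0.27, 0.059], 0.66), ([0.435, -0.262, 0.048], 0.4)]
turntable [([0.555, -0.233, -0.0], 0.8)] 
jig [([0.58, 0.232, 0.002], 0.74)] [([0.577, 0.227, 0.023], 0.72)]
bowl [([0.579, -0.131, 0.032], 0.78)] 
stapler [([0.48, -0.169, 0.03], 0.65)] 
tape [([0.44, -0.262, 0.029], 0.78)] 
eraser [([0.612, -0.337, 0.032], 0.59)] Traceback (most recent call last):
  File "<stdin>", line 6, in <module>
ValueError: it knows: bowl, eraser, groove, jig, stapler, tape, tube, turntable
```

```bash
python3 - <<'E'
from h import *
s,im,d=shot('top'); print('groove',tip_of('top','groove'))
s2,im2,d2=shot('side','side1.png'); print('groove s',tip_of('side','groove'),tip_of('side','tube'))
P=cloud('top',d); np.save('P.npy',P); np.save('im.npy',im)
# jig: points z 0.012..0.03 near (.58,.232)
m=(abs(P[...,0]-.58)<.22)&(abs(P[...,1]-.23)<.22)
for lo,hi in [(.005,.013),(.015,.026),(.03,.08)]:
    k=m&(P[...,2]>lo)&(P[...,2]<hi); q=P[k][:,:2].astype(np.float32)
    print(lo,len(q),cv2.minAreaRect(q) if len(q)>5 else '')
k=(np.hypot(P[...,0]-.564,P[...,1]+.274)<.1)&(P[...,2]>.05)&(P[...,2]<.07)
n,l,st,ce=cv2.connectedComponentsWithStats(k.astype(np.uint8))
for i in range(1,n):
    if st[i,4]>30: print(st[i],cv2.minAreaRect(P[l==i][:,:2].astype(np.float32)),np.median(P[l==i][:,2]))
print(env.sense()['t'])
E
```

```text
groove [{'at': [0.5795, 0.2267, 0.0216], 'score': 0.68}]
groove s [{'at': [0.5841, 0.2299, 0.0277], 'score': 0.92}] [{'at': [0.4861, -0.6059, 0.0128], 'score': 0.94}, {'at': [0.1936, -0.3189, 0.0172], 'score': 0.77}]
0.005 1572 ((0.580295741558075, 0.22973087430000305), (0.4375127851963043, 0.4396076798439026), 89.91302490234375)
0.015 1948 ((0.5811160802841187, 0.2258920669555664), (0.2810070216655731, 0.10394890606403351), 19.29074478149414)
0.03 327 ((0.6504658460617065, 0.25285255908966064), (0.028893480077385902, 0.060600776225328445), 22.410720825195312)
[358 157  31  63 556] ((0.5640299320220947, -0.2719401717185974), (0.1504313349723816, 0.02057349681854248), 21.48778533935547) 0.06015149880830306
0.75
```

View pics/top1.png

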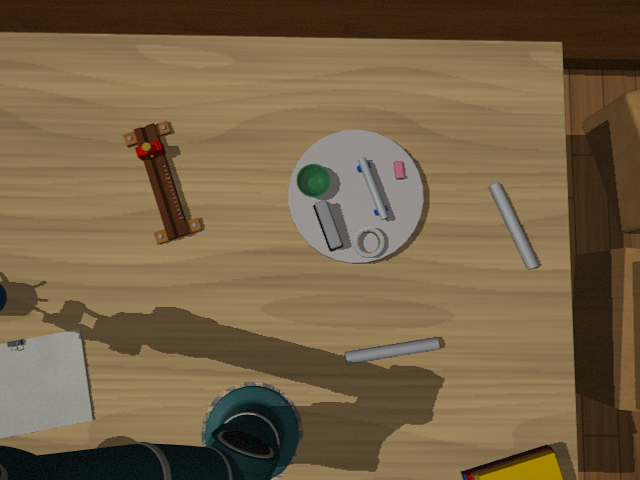

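View pics/side1.png

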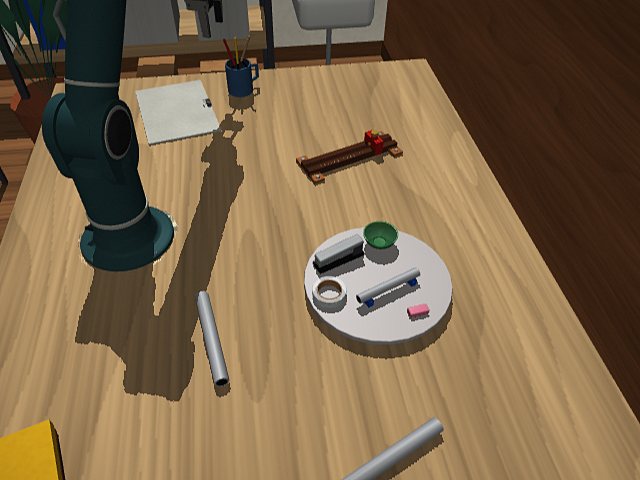

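```bash
cat >> h.py <<'E'
def rot(a): c,s=np.cos(a),np.sin(a); return np.array([[c,s,0],[s,-c,0],[0,0,-1.]])
def best(p,a):
    q0=np.array(env.sense()['joint_positions']); o=[]
    for b in (a,a+np.pi):
        q=solver.inverse_kinematics(p,rot(b))
        if q is not None: o.append((np.abs(np.array(q)-q0).max(),b,np.round(q,2)))
    return sorted(o,key=lambda t:t[0])
E
python3 - <<'E'
from h import *
s=env.sense(); print(np.round(s['tcp_rot'],2).tolist(), viewer.camera_info('wrist'))
a=np.radians(20.5)
for p in ([.58,.227,.25],[.564,-.272,.2]): print(best(p,a))
b=best([.55,.21,.25],a)[0][1]
env.reach([.55,.21,.25],rot(b))
s,im,d=shot('wrist','w1.png'); print(s['t'],s['ee_pos'])
P=cloud('wrist',d,s); np.savez('w1.npz',P=P,im=im)
print(tip_of('wrist','groove'))
E
```

```text
[[-0.93, 0.37, 0.0], [0.37, 0.93, 0.0], [-0.0, 0.0, -1.0]] {'intrinsics': array([[352.0729987 ,   0.        , 320.12905429],
       [  0.        , 352.0729987 , 234.57578   ],
       [  0.        ,   0.        ,   1.        ]]), 'T_tool_cam': array([[ 4.52105135e-04,  9.55188400e-01,  2.95998168e-01,
         8.43051032e-02],
       [ 9.99999671e-01, -6.30994751e-04,  5.08833825e-04,
         1.33727077e-04],
       [ 6.72805457e-04,  2.95997841e-01, -9.55188372e-01,
        -1.70121453e-01],
       [ 0.00000000e+00,  0.00000000e+00,  0.00000000e+00,
         1.00000000e+00]])}
[(np.float64(1.3572527668551282), np.float64(0.35779249665883756), array([-0.87,  0.42,  0.6 ,  1.67, -0.26,  1.13, -1.41])), (np.float64(1.5770595868492236), np.float64(3.4993851502486306), array([-0.47,  0.39,  0.05,  1.64, -0.02,  1.11,  1.52]))]
[(np.float64(1.0131272411275534), np.float64(0.35779249665883756), array([-0.3 ,  0.61,  1.  ,  1.73, -0.57,  1.12, -0.33])), (np.float64(2.741808947196928), np.float64(3.4993851502486306), array([-0.17,  0.53,  0.79,  1.72, -0.42,  1.07,  2.69]))]
2.575 [0.54959182 0.21129325 0.24982611]
[{'at': [0.582, 0.229, 0.0263], 'score': 0.68}]
```

View pics/w1.png

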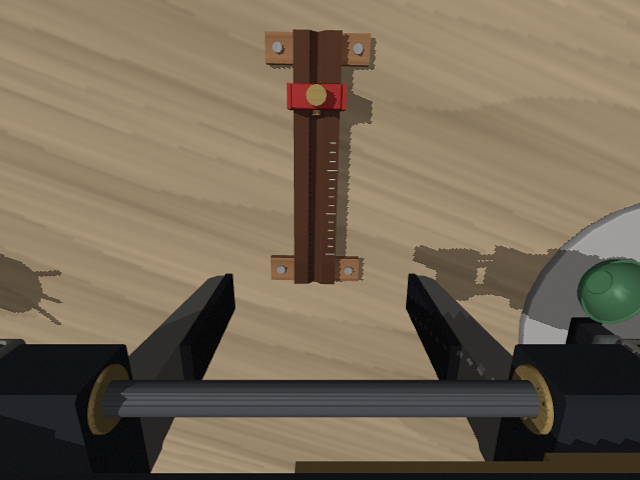

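The wrist view shows the whole jig: the groove runs along column ~315, the red stop is at rows 83–110, and the brass pin is at (316,113). I'll fit the jig and the stop face from the cloud.

```bash
cat > fit.py <<'E'
from h import *
f=np.load('w1.npz');P=f['P'];im=f['im'].astype(int)
v,u=np.mgrid[:480,:640]
R=(u>285)&(u<350)&(v>28)&(v<286)
brown=R&(im[...,0]<120)&(P[...,2]>.016)&(P[...,2]<.026)
print('topz',np.nanmedian(P[brown][:,2]), 'board',np.nanmedian(P[(v<250)&(u<250)&(v>100)][:,2]))
r=cv2.minAreaRect(P[brown][:,:2].astype(np.float32)); print(r)
# groove line: deepest points per row
g=[]
for row in range(118,282):
    k=np.where(brown[row]|(R[row]&(P[row,:,2]>.008)&(P[row,:,2]<.022)))[0]
    if len(k)<20: continue
    z=P[row,k,2]; w=np.clip(.0185-z,0,None)
    w[:6]=0;w[-6:]=0
    if w.sum()>.01: g.append((P[row,k,:2]*w[:,None]).sum(0)/w.sum())
g=np.array(g); print(len(g),cv2.fitLine(g.astype(np.float32),cv2.DIST_HUBER,0,.01,.01).ravel())
vx=cv2.fitLine(g.astype(np.float32),cv2.DIST_HUBER,0,.01,.01).ravel()
d=vx[:2]*np.sign(vx[0]); n=np.array([-d[1],d[0]]); ang=np.arctan2(d[1],d[0]); print('ang',np.degrees(ang))
X=P[...,:2]@d; Y=P[...,:2]@n
print('groove offset n',g.mean(0)@n,'edges n',np.nanpercentile(Y[brown],[0.5,99.5]),'x ext',np.nanpercentile(X[brown],[.2,99.8]))
red=(im[...,0]>130)&(im[...,1]<70)&(im[...,2]<70)&R
print('red z',np.percentile(P[red][:,2],[1,50,99]),'x',np.percentile(X[red],[1,5,25,50,75,99]),'n',np.percentile(Y[red],[1,99]))
br=(im[...,0]>110)&(im[...,2]<90)&(v>109)&(v<120)&(u>305)&(u<328)&~red
print('pin',np.c_[u[br],v[br],X[br],Y[br],P[br][:,2]].round(4)[:12].tolist())
E
python3 fit.py
```

```text
topz 0.0200476074232816 board -1.8608766799210752e-05
((0.5814323425292969, 0.22968775033950806), (0.2803947329521179, 0.051924437284469604), 19.691917419433594)
164 [0.9423449  0.33464316 0.56833273 0.22398691]
ang 19.55084
groove offset n 0.019050937439807295 edges n [-0.00384949  0.04567799] x ext [0.48560527 0.76441739]
red z [nan nan nan] x [nan nan nan nan nan nan] n [nan nan]
pin [[316.0, 113.0, 0.6848, 0.0215, 0.0294], [317.0, 113.0, 0.6848, 0.0205, 0.0299], [313.0, 114.0, 0.6838, 0.0247, 0.0277], [314.0, 114.0, 0.6838, 0.0236, 0.0287], [316.0, 114.0, 0.6837, 0.0215, 0.0324], [317.0, 114.0, 0.6838, 0.0205, 0.0286], [318.0, 114.0, 0.6838, 0.0194, 0.0292]]
```

```bash
python3 - <<'E'
from h import *
a=np.radians(21.5)
# camera sits ~0.084 along tool +x and looks further out; stand back along the axis
p=np.array([.564,-.272,.2])-.05*np.array([np.cos(a),np.sin(a),0])
env.reach(p,rot(a)); 
s,im,d=shot('wrist','w2.png'); P=cloud('wrist',d,s); np.savez('w2.npz',P=P,im=im)
k=(np.hypot(P[...,0]-.564,P[...,1]+.272)<.09)&(P[...,2]>.05)&(P[...,2]<.068)
n,l,st,ce=cv2.connectedComponentsWithStats(k.astype(np.uint8)); i=1+st[1:,4].argmax()
q=P[l==i]; print(st[i],cv2.minAreaRect(q[:,:2].astype(np.float32)),np.percentile(q[:,2],[5,50,95]))
L=cv2.fitLine(q[:,:2].astype(np.float32),cv2.DIST_L2,0,.01,.01).ravel();print(L,np.degrees(np.arctan(L[1]/L[0])))
print(s['t'],s['wrist_force'],s['ee_pos'],s['gripper_width'])
E
```

```text
[ 310   74   24  176 3906] ((0.5640683174133301, -0.27172917127609253), (0.15029120445251465, 0.019956566393375397), 21.265182495117188) [0.05444833 0.06049887 0.06256185]
[ 0.9303194   0.3667502   0.5691687  -0.26957822] 21.515333
4.5083 [-0.60016583 -0.16162267 -0.8574989 ] [ 0.51830004 -0.28909685  0.19989734] 0.09172788439163698
```

View pics/w2.png

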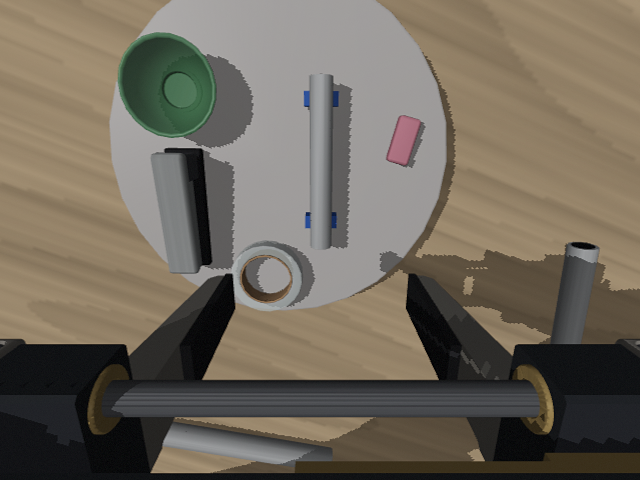

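The tube is on its blue posts, columns 310–334, rows 74–250, with free space on both sides. I'll take a high grip so the fingertips clear the jig's top.

```bash
python3 - <<'E'
from h import *
a=np.radians(21.4); c=np.array([.5641,-.2717])
env.reach([*c,.12],rot(a)); env.movel([*c,.0477],rate=.08)
s=env.sense(); print(s['ee_pos'],s['wrist_force'])
effector.grasp(15); s=env.sense(); print(s['gripper_width'],s['grasp_force'],s['wrist_force'])
env.movel([*c,.075],rate=.05); s=env.sense(); print(s['ee_pos'],s['gripper_width'],s['grasp_force'],s['wrist_force'])
env.movel([*c,.16],rate=.12); s,im,d=shot('wrist','w3.png'); print(s['t'],s['gripper_width'],s['grasp_force'],s['wrist_force'],s['moment'])
P=cloud('wrist',d,s); np.savez('w3.npz',P=P,im=im)
E
```

```text
[ 0.56441345 -0.27201987  0.04813747] [ 1.53451779 -0.19607206  1.48362506]
0.019615451942539875 14.999916404485703 [-0.28785253 -0.05644128  1.63265487]
[ 0.56411924 -0.27151209  0.0750291 ] 0.019166404745730278 14.999724179506302 [ 0.05254619  0.55454936 -0.85299418]
8.7167 0.01955675901451069 14.999693781137466 [-0.16920999 -0.30649403 -1.08884719] [-0.02693171  0.14287395  0.0329613 ]
```

View pics/w3.png

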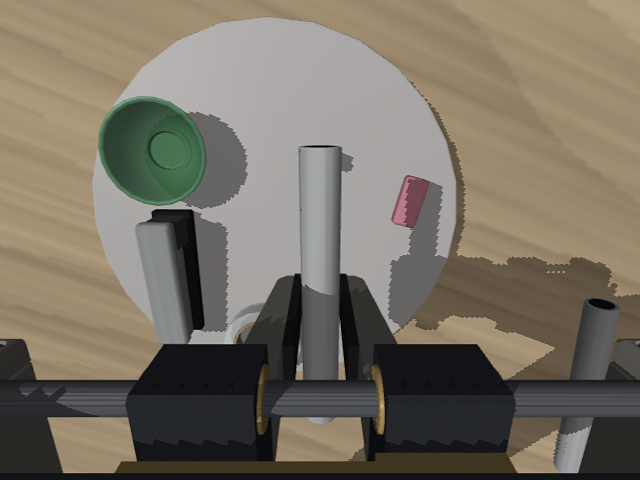

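The tube is held straight in the fingers, columns 300–342, with its front end at row ~148. Next I'll check its pitch and height in the grip, then carry it over.

```bash
cat > tubepose.py <<'E'
from h import *
def tubetop(P,tcp,a):
    d=np.array([np.cos(a),np.sin(a)]);n=np.array([-d[1],d[0]])
    r=P[...,:2]-tcp[:2]; x=r@d; y=r@n; z=P[...,2]-tcp[2]
    k=(abs(y)<.014)&(x>.015)&(x<.1)&(abs(z)<.03); x,y,z=x[k],y[k],z[k]
    o=[]
    for lo in np.arange(.02,.075,.01):
        m=(x>lo)&(x<lo+.01)
        if m.sum()>10: o.append((lo+.005,np.percentile(z[m],97),(np.percentile(y[m],2)+np.percentile(y[m],98))/2))
    o=np.array(o); f=np.polyfit(o[:,0],o[:,1],1); g=np.polyfit(o[:,0],o[:,2],1)
    print('pitch deg',np.degrees(f[0]),'top above tcp at 0',f[1],'yaw deg',np.degrees(g[0]),'y0',g[1],'xmax',np.percentile(x,99.5)); print(o.round(4).tolist())
E
python3 - <<'E'
from tubepose import *
P=np.load('w3.npz')['P']; tubetop(P,np.array([.5641,-.2717,.16]),np.radians(21.4))
a=np.radians(19.6); d=np.array([np.cos(a),np.sin(a)]);n=np.array([-d[1],d[0]])
p=.584*d+.0212*n; print(p)
env.movel([.5641,-.2717,.2],rate=.2)
env.reach([*p,.2],rot(a)); env.movel([*p,.09],rate=.12); env.pause(.3)
s,im,dd=shot('wrist','w4.png'); print(s['t'],s['ee_pos'],s['wrist_force'],s['gripper_width'])
P=cloud('wrist',dd,s);np.savez('w4.npz',P=P,im=im); tubetop(P,s['ee_pos'],a)
# pin & stop relative to jig line, pin/stop X
v,u=np.mgrid[:480,:640]; I=im.astype(int)
X=P[...,:2]@d;Y=P[...,:2]@n
red=(I[...,0]>120)&(I[...,1]<60)&(I[...,2]<60)&np.isfinite(X)
print('red X',np.percentile(X[red],[1,5,50]),'Y',np.percentile(Y[red],[1,99]))
k=(X>.665)&(X<.70)&(P[...,2]>.012)&(P[...,2]<.024)&(abs(Y-.021)<.04)
print('jig Y edges',np.percentile(Y[k],[1,99]) if k.sum() else None, k.sum())
E
```

```text
pitch deg 0.1300984118761259 top above tcp at 0 0.014152415038172775 yaw deg 0.3346272334721113 y0 0.00038700701050313024 xmax 0.07507283954575389
[[0.025, 0.0142, 0.0005], [0.035, 0.0142, 0.0006], [0.045, 0.0143, 0.0008], [0.055, 0.0143, 0.0006], [0.065, 0.0143, 0.0008], [0.075, 0.0143, 0.0008]]
[0.54304998 0.21587533]
12.2583 [0.54322417 0.21609079 0.0904129 ] [ 0.00710807 -0.16360483 -1.32246606] 0.01968156058690405
pitch deg 0.07521913742485291 top above tcp at 0 0.014921046225818479 yaw deg 0.17157370224137827 y0 -0.00011714974868068087 xmax 0.07515380615838234
[[0.025, 0.0148, -0.0001], [0.035, 0.015, -0.0], [0.045, 0.0151, 0.0002], [0.055, 0.015, -0.0001], [0.065, 0.015, 0.0002], [0.075, 0.0149, 0.0]]
red X [0.68900151 0.69001747 0.70154511] Y [-0.00799049  0.0496704 ]
jig Y edges [-0.0041018   0.04544321] 2917
```

View pics/w4.png

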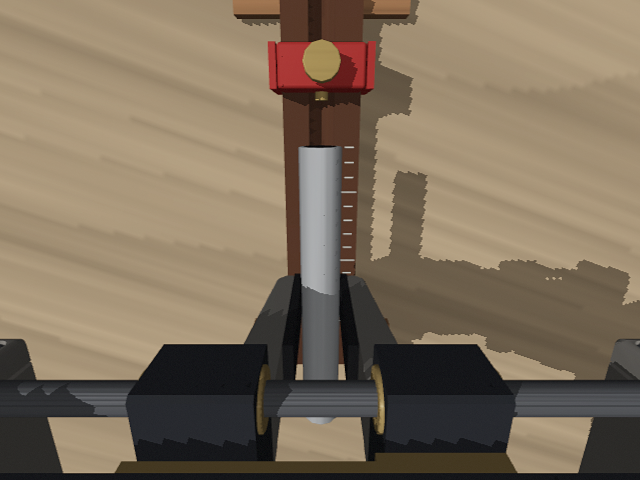

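The tube hangs level over the groove, with its end at row 147. That is well short of the brass pin at (321,96), and the stop face is at X=0.689. I'll lower it in guarded steps.

```bash
python3 - <<'E'
from h import *
a=np.radians(19.6); d=np.array([np.cos(a),np.sin(a)]);n=np.array([-d[1],d[0]])
p=.584*d+.0209*n
env.movel([*p,.03],rate=.06); env.pause(.2)
F=lambda:np.mean([(env.pause(.02),env.sense()['wrist_force'])[1] for _ in range(5)],0)
f0=F(); print(f0)
for z in np.arange(.0255,.0198,-.0005):
    env.movel([*p,z],rate=.02); f=F()-f0; print(round(z,4),env.sense()['ee_pos'].round(4) if hasattr(env.sense()['ee_pos'],'round') else env.sense()['ee_pos'],f.round(2))
    if f[2]>2.5: break
s=env.sense(); print(s['t'],s['gripper_width'])
E
```

```text
[ 0.24255815  0.1268665  -0.78769636]
0.0255 [0.5431 0.2155 0.0254] [-0.43 -0.36  0.21]
0.025 [0.5432 0.2156 0.025 ] [-0.33 -0.13 -0.07]
0.0245 [0.5432 0.2156 0.0245] [-0.6  -0.36 -0.2 ]
0.024 [0.5432 0.2156 0.024 ] [-0.53 -0.23 -0.03]
0.0235 [0.5432 0.2156 0.0235] [ 0.1   0.33 -0.27]
0.023 [0.5432 0.2156 0.023 ] [0.19 0.22 0.12]
0.0225 [0.5431 0.2156 0.0225] [-0.29 -0.13 -0.17]
0.022 [0.5431 0.2156 0.022 ] [-0.15  0.05 -0.13]
0.0215 [0.5433 0.2155 0.0217] [-0.94 -0.57  2.16]
0.021 [0.5433 0.2155 0.0216] [-1.74 -0.73  7.6 ]
17.2 0.019211249680187174
```

The tube seated at TCP z≈0.0217, as expected. Next I'll release it and push gently from behind with the fingers closed.

```bash
cat > push.py <<'E'
from h import *
a=np.radians(19.6); d=np.array([np.cos(a),np.sin(a)]);n=np.array([-d[1],d[0]])
W=lambda X:X*d+.0209*n
F=lambda k=6:np.mean([(env.pause(.02),env.sense()['wrist_force'])[1] for _ in range(k)],0)
def step(X,f0,lim,z=.0235):
    env.movel([*W(X),z],rate=.02); f=F()-f0; g=-(f[:2]@d)
    print(round(X,5),'at',round(float(np.array(env.sense()['ee_pos'])[:2]@d),5),'F',round(g,2)); return g>lim
E
python3 - <<'E'
from push import *
env.movel([*W(.584),.0218],rate=.02); effector.release(); env.pause(.2)
env.movel([*W(.584),.07],rate=.12); env.movel([*W(.485),.07],rate=.15); effector.grasp(10)
env.movel([*W(.485),.0235],rate=.08); env.pause(.2)
s,im,dd=shot('wrist','w5.png'); print(s['t'],s['gripper_width'])
f0=F(15); print(f0)
env.movel([*W(.518),.0235],rate=.04); print((F()-f0).round(2))
for X in np.arange(.519,.5262,.001):
    if step(X,f0,2): break
print(env.sense()['t'])
E
```

```text
22.4167 0.0008242589920235938
[-0.03212914 -0.07309429  0.00909695]
[-0.16  0.13  0.24]
0.519 at 0.51902 F -0.15
0.52 at 0.52003 F 0.12
0.521 at 0.52112 F 0.18
0.522 at 0.52212 F 0.16
0.523 at 0.52312 F -0.55
0.524 at 0.52411 F -0.14
0.525 at 0.52511 F -0.05
0.526 at 0.52608 F 0.32
26.5917
```

View pics/w5.png

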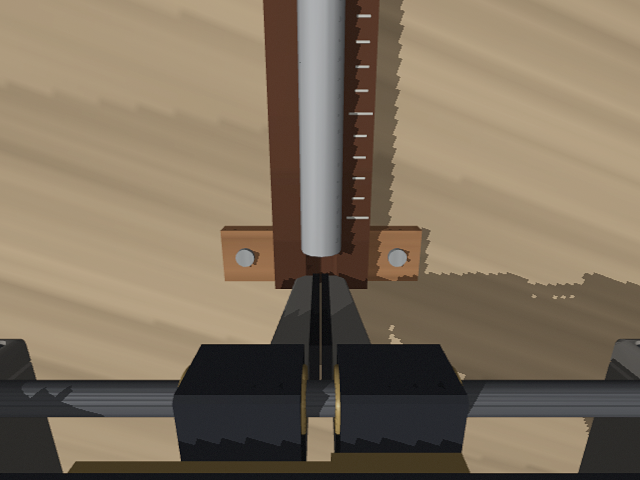

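The tube lies seated in the groove, with its rear end at (320,255). The closed fingers are behind it, centred on the same column. Now the fine approach.

```bash
python3 - <<'E'
from push import *
f0=np.array([-.03,-.07,0])
hit=False
for X in np.arange(.5265,.536,.0002):
    if step(X,f0,1.3):
        env.pause(.05); g=-((F(10)-f0)[:2]@d); print('recheck',g)
        if g>1.2: hit=True;break
print(hit,env.sense()['t'])
E
```

```text
0.5265 at 0.52641 F 0.76
0.5267 at 0.52666 F 0.9
0.5269 at 0.52696 F 0.55
0.5271 at 0.52712 F 0.46
0.5273 at 0.52732 F 0.87
0.5275 at 0.52749 F 0.35
0.5277 at 0.52772 F 0.44
0.5279 at 0.52791 F 0.47
0.5281 at 0.52814 F 0.65
0.5283 at 0.52833 F 0.59
0.5285 at 0.5285 F 0.66
0.5287 at 0.5285 F 1.51
recheck 1.9664855975300548
True 31.0083
```

That is a firm contact of 2 N at X=0.5285, against 0.529 expected. I'll back off and check.

```bash
python3 - <<'E'
from push import *
env.movel([*W(.48),.0235],rate=.06); env.movel([*W(.48),.15],rate=.15); 
env.movel([*W(.57),.16],rate=.15)
s,im,dd=shot('wrist'); P=cloud('wrist',dd,s)
X=P[...,:2]@d;Y=P[...,:2]@n
k=(abs(Y-.021)<.006)&(P[...,2]>.032)&(P[...,2]<.038)&(X<.70)
print('tube X',np.percentile(X[k],[.5,99.5]),'z',np.percentile(P[k][:,2],[50,95]),s['t'])
ys,xs=np.where((X>.64)&(X<.72)&(abs(Y-.02)<.04)); 
c=im[max(ys.min(),0):ys.max(),xs.min():xs.max()]; print(c.shape)
cv2.imwrite('pics/w6.png',cv2.resize(c,None,fx=4,fy=4,interpolation=cv2.INTER_NEAREST)[:600,:800,::-1])
E
```

```text
tube X [0.53974303 0.68811078] z [0.03532323 0.03674872] 33.7083
(106, 95, 3)
```

View pics/w6.png

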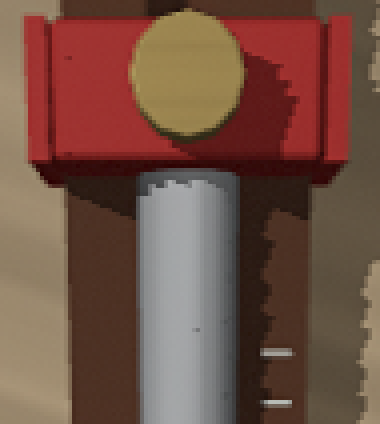

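The tube's end meets the red face at row ~170 of the crop, no pin or gap is visible, and the tube spans X 0.539–0.689. It is home, so I'm handing in.

```bash
python3 -c "
from h import *
print(workorder.finish_job())"
```

```text
the job is handed in; nothing more can be done
None
```

The tube lies in the groove, home against the stop after a contact push of about 2 N, with the pin no longer visible in the last picture; the job was handed in shortly after 33.7 s on the robot's clock, and no verdict was returned.

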